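# Lock the bench magnifier on its slotted rail

### The job

The magnifier's foot must not creep along the slotted rail, so fit its quarter-turn lock: put the lock's nut down through the slot a little way off on the buffer side of the foot, press it against its spring and turn it clockwise a quarter turn so that it catches under both lips, then slide it along until its washer bears snugly on the rubber buffer of the foot's stop screw. Let go and leave it upright, gripping the rail by its own spring and still touching the buffer; use only light hand force on the rail and the buffer, and leave the jar, dish and slide box alone.

Things in the scene. Friction and masses are not known exactly. Their poses are not given: they have to be found in the camera images.
- lock: The quarter-turn lock, loose, standing on its steel nut; 71 mm tall, 0.15 to 0.25 kg. Origin: centre of the nut's underside; z up; x along the nut's long side. Nut 34.8 (x) by 19.5 (y) by 9 mm; two grooves across its top, at x 9.5 to 15 mm either side, 2.5 deep, take the rail's lips. Two opposite corners are relieved: seen from above it turns clockwise in the rail, the other way it jams.
- lock_bar (a point): Centre of the lock's grey metal thumb bar, to be pinched: 40 (along the lock's x) by 10 (y) by 36 high, 53 mm above the lock's origin (the bar spans 35 to 71 mm). Below it is a black hub, 28 mm dia, 25 to 35 mm above the origin.
- washer (a joint): How far (m) the lock's square washer, 38 by 38 by 4 mm, is pushed up the stud against its coil spring: 0 free, its underside then 9.5 mm above the lock's origin; travel 11 mm. The spring pushes 1 N when free and 1 N more per mm. The washer turns with the lock and is too wide for the slot.
- rail: Slotted steel strut fixed to the bench, slot upward, 380 long, 41 wide, 21 high, a black cap on each end. Origin: centre of its underside on the bench; y along it towards the magnifier, x across, z up. Inside it is 36.3 mm wide, floor 2.5 mm above the bench. The turning nut stops on the inner walls about 5 degrees past square.
- slot (a point): Middle of the slot's mouth, on the rail's top surface 21 mm above the rail's origin. The slot is 22 mm wide between two lips with bevelled top edges; the lips are 2.5 mm thick (11 to 13.5 mm off the middle) and hang down 7 mm, lower edges 14 mm above the bench.
- seat (a point): Point on the rail's midline 7.5 mm above the bench: height of the nut's underside once caught, lips in its grooves, spring gripping with 5 N (sliding then takes 3 to 8 N). To turn under the lips the nut is first pressed down till its underside is below 5 mm (8 N); it meets the floor at 2.5 mm (10 N). Point is at the rail's mid-length.
- foot: The magnifier's foot, a white bar 46 wide, 100 long, 14 high, bolted on the rail. Origin: lower edge, mid-width, of its end face towards the rail's -y; y runs into the foot, a column (16 dia, 250 high) 85 mm along it. In the face, 7 mm up, a stop screw with a black rubber buffer (13 mm dia). Its tip stands 13 to 41 mm out of the face, differently each time and not reported.
- buffer_way (a point): Point 75 mm out from the foot's end face, on the rail's midline, 7 mm above the rail's top. The washer's corners need 27 mm of room to turn, so put the nut in here. The square washer meets the buffer with the lock's axis 19 mm short of the tip, 32 to 60 mm out from the face. The buffer gives 1 mm per 3 N for 2.5 mm, then it is hard; the screw stays put.
- jar: Closed specimen jar, 52 mm dia, 65 high, origin under its centre. To be left alone.
- dish: Closed petri dish, 94 mm dia, 15 high, origin under its centre. To be left alone.
- slidebox: Small wooden slide box, 83 by 59 by 31 high, origin under its centre. To be left alone.
Things that resemble listed ones, but are neither listed nor needed, are in the scene too. Leave any blue, green or pink look-alike of the lock alone.

How it is judged:
By the outcome, as a careful person would: the job done as asked, in the order asked, and still so for the second after the job is handed in, with the robot touching nothing.
It also fails if it takes over 72 s, if anything falls off the work surface, if the arm or the gripper's body presses on something with over 40 N, if the wrist force passes 120 N, or if a joint passes its speed limit or range.

### The arm

A 6-joint arm with a two-finger parallel gripper is mounted at the origin on the work surface. World frame = base frame: x ahead of the robot, y to its left, z up, the work surface at z = 0. Lengths are in m, angles in rad, forces in N, time in s.
With the tool pointing down it reaches from about 0.275 to 0.85 m from the base axis. Payload 5.2 kg.
Tool frame: the origin (TCP) lies on the centre line of the jaws, within the pads' length; the fingertips stand bot.nose_length ahead of it and the grasp point (between the pads) lies 5 mm behind it (bot.nose_length is the distance from the TCP to the fingertips, in m); y points along the fingers, z is the direction in which the jaws open and shut, and the axes are right-handed (so a half turn about y gives the same grasp; the last joint's range is limited). The gripper opens to 85 mm and grips with 20 to 120 N. Pads are 22 mm wide; open, the fingers measure 114 mm over their backs; the gripper's body (76 mm by 85 mm) begins 54 mm behind the grasp point. The pads swing forward as they close: fully open they stand 13 mm farther back than shut.
Start: joints at [-1.463, 0.259, 1.535, -0, 1.348, -0.203], TCP at [0.168, -0.524, 0.245] pointing down, gripper open.
Joint ranges: [-3.14, 3.14], [-0.91, 2.08], [0.19, 2.58], [-1.22, 4.36], [0.22, 2.71], [-3.12, 3.12]. Speed limits (rad/s): [2.57, 2.57, 3.14, 3.14, 3.14, 3.14].

### API

Orientations are given as a unit quaternion [x, y, z, w].
In Python, from bench import status, optics, order, bot gives the robot as it stands. The module is installed in compiled form; this text tells all that it offers.
- The arm moves only by the shell command python3 -m handwheel 'ROWS' [OPENING] [FORCE]. ROWS is a JSON object of lists of equal length, an entry for each row: "delta_pos": the shift along the tool's x, y, z in mm, a list of three; "yaw": the turn about the tool's y in degrees. In form: {"delta_pos": [[dx, dy, dz], ...], "yaw": [yaw, ...]}. A call has 1 to 12 rows; each row shifts and turns the commanded pose from where the row before left it, along the tool's axes as they then stand; what a row does not reach is not made up. A row lasts 1/10 s, in which the tool goes at most 50 mm and 8.59 degrees, less where a joint would pass 70% of its speed; a pose out of reach is approached as far as the arm can. A call is refused whole if a number of a shift passes 50 or a number of a turn 8.59, either way. A call with a gripper value outside its range is refused whole. OPENING is the opening in per cent of the stroke, from 0 (shut) to 100 (fully open), set as the call begins (- or left out, the last holds). The fingers move at their own pace and stop on an object; FORCE is the grip in N (left out, the last holds). Time passes only in rows, so rows that do not move let the fingers close. It gives the time, the measured TCP pose, the force and the opening at its end, in the units of the state.
- status.read_state(): the state, without advancing time (a new reading comes with each control period).
- optics.camera(name): name is "scene" or "top"; returns (picture, depth): 480x640x3 uint8, red, green, blue; 480x640 float32, m along the optical axis (not along the pixel's ray), 0 where there is no reading.
- optics.camera_info(name): a dict with "fov_y" (degrees; the focal length in pixels is half the picture's height over the tangent of half this angle, whatever the lens; pixels are square), "cx", "cy" (the principal point, pixels), "rvec" (rotation vector, rad) and "tvec" (3), from world to camera coordinates, as OpenCV has them. Camera axes: x right, y down, z forward; pixel columns grow to the right and rows downward; lengths in m; the calibration is good to about 2 mm. A picture is of the moment at which its call begins. camera_info takes no time and is no camera call.
- order.finish_job(): hands the job in, once; it reports no verdict.
The state is a dict: "clock": time; "q": joint angles; "dq": joint speeds; "tau": joint torques, N m; "eef_pos": TCP position; "ee_rot": TCP orientation; "force": force on the tool from outside, world axes, zero at the start; "moment": the same for the moment, N m; "opening": finger opening in m.
Only numpy, scipy, OpenCV 4.12 (cv2) and the standard library are available. Lean on these libraries where they do the work, as an engineer would, in place of code of your own. Each camera call takes 0.05 s, during which the arm holds its last target.

## Working session

There is one attempt and no reset: what is moved stays moved. The work goes in short steps, Python scripts to look and compute and a shell command to move; the robot and the scene stay as the last step left them, time stands still between calls to the robot, and variables do not carry over. Pictures are saved under pics/ and viewed, and the job is handed in when it is done.

```bash
mkdir -p pics; ls
cat > h.py <<'E'
import numpy as np, cv2
from bench import status, optics, order, bot
def cam(n):
    i=optics.camera_info(n); f=240/np.tan(np.radians(i["fov_y"])/2)
    K=np.array([[f,0,i["cx"]],[0,f,i["cy"]],[0,0,1.]]); R=cv2.Rodrigues(np.array(i["rvec"],float))[0]; t=np.array(i["tvec"],float).ravel()
    return K,R,t,i
def shot(n,fn):
    p,d=optics.camera(n); cv2.imwrite(f"pics/{fn}.png",p[:,:,::-1]); np.save(f"pics/{fn}.npy",d); return p,d
def cloud(n,d):
    K,R,t,_=cam(n); v,u=np.mgrid[:480,:640]
    P=np.stack([(u-K[0,2])/K[0,0]*d,(v-K[1,2])/K[1,1]*d,d],-1)
    W=(P-t)@R; W[d==0]=np.nan; return W
def proj(n,X):
    K,R,t,_=cam(n); c=np.atleast_2d(X)@R.T+t; p=c@K.T; return p[:,:2]/p[:,2:]
def onplane(n,u,v,z):
    K,R,t,_=cam(n); r=R.T@np.array([(u-K[0,2])/K[0,0],(v-K[1,2])/K[1,1],1]); c=-R.T@t
    return c+r*(z-c[2])/r[2]
E
python3 - <<'E'
from h import *
np.set_printoptions(precision=4,suppress=True)
for n in("scene","top"):
    print(optics.camera_info(n)); shot(n,n+"0")
print(status.read_state(), bot.nose_length)
E
```

```text
pics
{'fov_y': 45.523389531567574, 'cx': 316.96604280618584, 'cy': 243.64447571198784, 'rvec': array([ 1.9124,  1.0515, -0.577 ]), 'tvec': array([-0.2014, -0.242 ,  1.4572])}
{'fov_y': 46.74323197730161, 'cx': 321.8183562245715, 'cy': 241.94845229228858, 'rvec': array([ 2.2909, -1.8949,  0.2113]), 'tvec': array([-0.2103,  0.5574,  1.0104])}
{'clock': 0.1, 'q': array([-1.4628,  0.2593,  1.536 , -0.    ,  1.348 , -0.2028]), 'dq': array([-0.0005, -0.0012, -0.001 , -0.0021, -0.0013, -0.    ]), 'tau': array([  0.002 , -44.6975, -29.1247,  -0.0002,   0.0062,   0.    ]), 'eef_pos': array([ 0.1682, -0.5232,  0.2446]), 'ee_rot': array([-0.1094,  0.6992, -0.698 ,  0.1095]), 'force': array([0.438 , 0.1735, 0.1354]), 'moment': array([ 0.0289, -0.0188, -0.0145]), 'opening': 0.08507386902234221} 0.014
```

View pics/scene0.png

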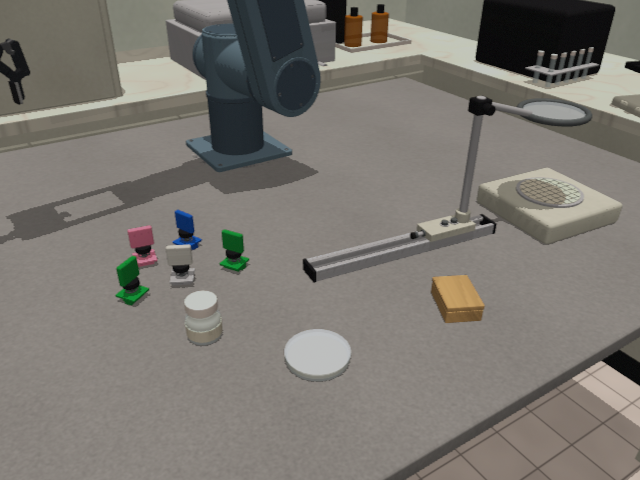

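View pics/top0.png

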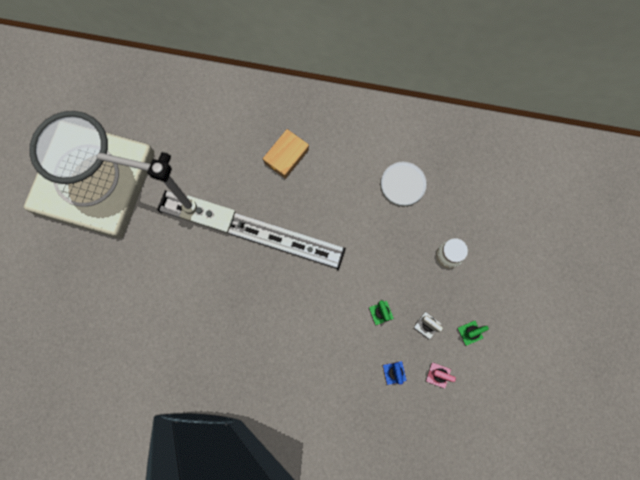

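The grey lock is at scene px (181,265) and top px (428,325), with the blue, green and pink look-alikes around it. The rail runs from top px (342,258) to the foot at (232,222). Next I'll zoom in and measure.

Run:
```python
from h import *
np.set_printoptions(precision=4,suppress=True)
a=cv2.imread("pics/scene0.png");b=cv2.imread("pics/top0.png")
def z(im,x0,y0,w,h,s,fn): cv2.imwrite(fn,cv2.resize(im[y0:y0+h,x0:x0+w],None,fx=s,fy=s,interpolation=cv2.INTER_CUBIC))
z(a,110,200,150,110,5,"pics/z1.png"); z(b,360,290,140,100,5,"pics/z2.png")
z(b,150,180,200,100,4,"pics/z3.png"); z(a,300,200,200,90,4,"pics/z4.png")
for n in("scene","top"):
    W=cloud(n,np.load(f"pics/{n}0.npy"))
    K,R,t,_=cam(n);print(n,"cam pos",-R.T@t)
    for (u,v) in ([(181,255),(181,268),(182,280),(200,295),(315,265),(430,233),(355,250),(318,352)] if n=="scene" else [(428,325),(434,326),(421,331),(232,220),(342,258),(290,240),(455,250),(404,184),(60,400)]): print(u,v,W[v,u])
```

```text
scene cam pos [ 1.2572 -0.5693  0.5639]
181 255 [ 0.4785 -0.331   0.054 ]
181 268 [ 0.4884 -0.3371  0.0363]
182 280 [ 0.4898 -0.3387  0.0137]
200 295 [ 0.6077 -0.3511  0.0629]
315 265 [ 0.5564 -0.1209  0.0037]
430 233 [0.6193 0.0857 0.0356]
355 250 [ 0.5724 -0.0468  0.0185]
318 352 [ 0.7571 -0.2436  0.0163]
top cam pos [ 0.3618 -0.1381  1.1071]
428 325 [ 0.4694 -0.329   0.0482]
434 326 [ 0.4675 -0.3363  0.0699]
421 331 [ 0.4585 -0.3227  0.018 ]
232 220 [0.6023 0.0825 0.0369]
342 258 [ 0.5721 -0.1462  0.0148]
290 240 [ 0.5909 -0.0358  0.0044]
455 250 [ 0.6177 -0.3552  0.0684]
404 184 [ 0.7496 -0.2442  0.0128]
60 400 [0.2015 0.3337 0.0025]
```

View pics/z1.png

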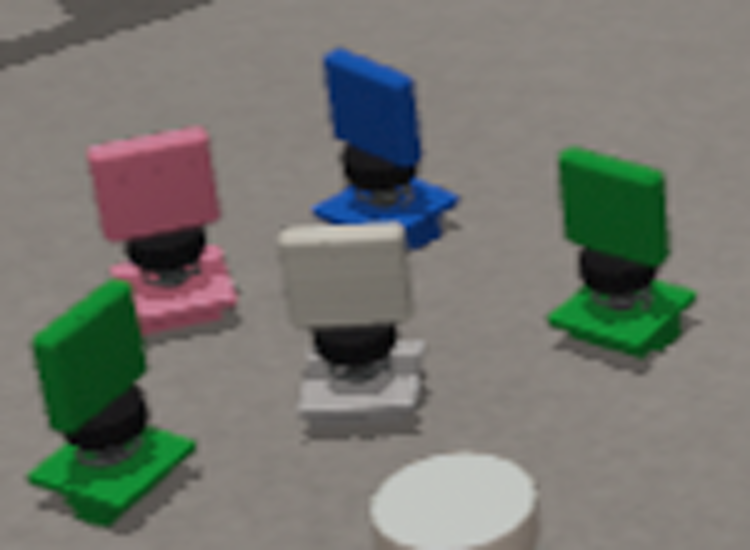

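View pics/z2.png

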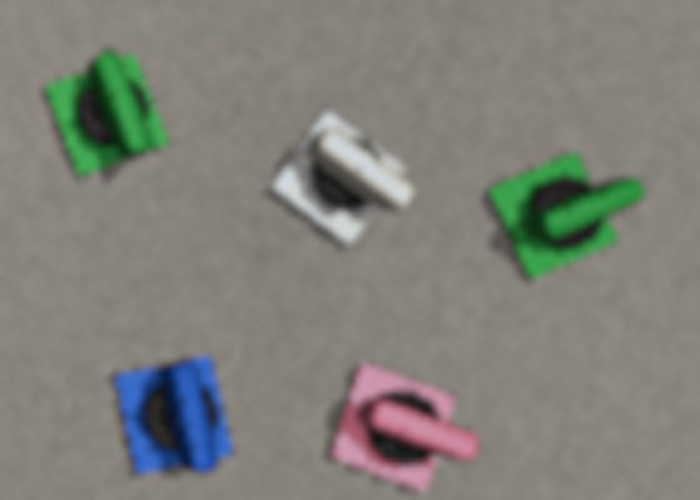

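View pics/z3.png

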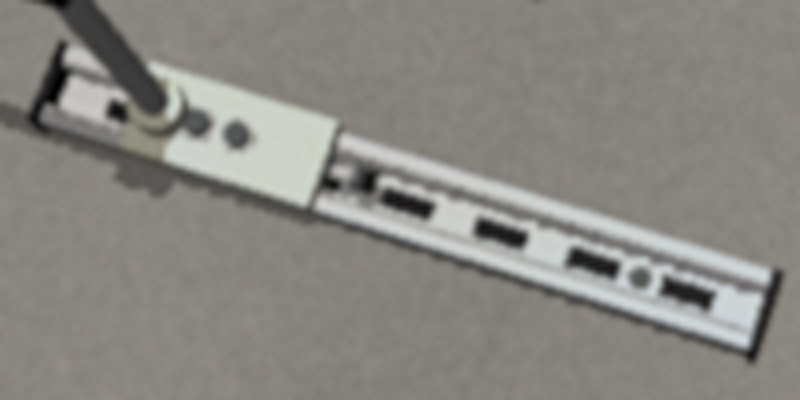

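View pics/z4.png

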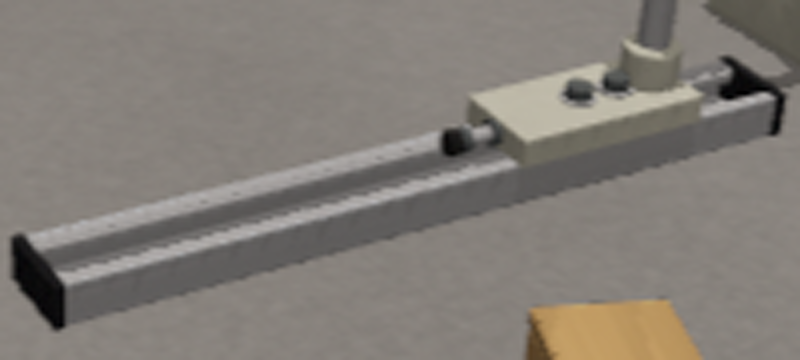

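Run:
```python
from h import *
np.set_printoptions(precision=4,suppress=True)
for n in("scene","top"):
    W=cloud(n,np.load(f"pics/{n}0.npy")); im=cv2.imread(f"pics/{n}0.png").astype(int)
    # table plane z near
    tab=(np.abs(W[...,2])<.012)&(W[...,0]>.35)&(W[...,0]<.75)&(np.abs(W[...,1])<.4)&(im.max(2)-im.min(2)<25)
    print(n,"table z median",np.nanmedian(W[tab][:,2]), np.nanstd(W[tab][:,2]))
    P=W.reshape(-1,3)
    d=np.array([.5889-.5,0])
    # lock
    m=(np.hypot(P[:,0]-.473,P[:,1]+.333)<.035)&(P[:,2]>.005)
    col=im.reshape(-1,3); g=(col.max(1)-col.min(1)<40)
    L=P[m&g]
    for lo,hi in((.004,.012),(.012,.02),(.02,.036),(.038,.066),(.066,.08)):
        q=L[(L[:,2]>=lo)&(L[:,2]<hi)]
        if len(q)>3:
            r=cv2.minAreaRect((q[:,:2]*1000).astype(np.float32)); c=q.mean(0)
            e=np.linalg.eigh(np.cov(q[:,:2].T))
            print(lo,hi,len(q),c,"rect",r, "ang",np.degrees(np.arctan2(e[1][1,1],e[1][0,1])))
    m=(P[:,2]>.014)&(P[:,2]<.026)&(P[:,0]>.5)&(P[:,0]<.7)&(P[:,1]>-.16)&(P[:,1]<.24)&g
    q=P[m]
    q=q[(np.abs(q[:,0]-(.60+.17*(q[:,1]+0)))<.08)]
    print("rail",len(q)); print(cv2.minAreaRect((q[:,:2]*1000).astype(np.float32)))
    for y in np.arange(-.14,.22,.04):
        s=q[np.abs(q[:,1]-y)<.02]
        if len(s)>3: print(y,len(s),np.percentile(s[:,0],[2,50,98]),np.median(s[:,2]))
```

```text
scene table z median 5.239151445098394e-06 0.001893256787741177
0.004 0.012 55 [ 0.4837 -0.3375  0.0109] rect ((474.0133972167969, -334.1059875488281), (37.94027328491211, 40.4332160949707), 64.76017761230469) ang 90.82955895087287
0.012 0.02 226 [ 0.4789 -0.3352  0.014 ] rect ((474.808349609375, -334.4538879394531), (38.77272033691406, 39.63942337036133), 66.92312622070312) ang 82.34557397186698
0.02 0.036 115 [ 0.4821 -0.3366  0.0317] rect ((480.8447570800781, -337.9776306152344), (32.22874450683594, 13.864409446716309), 66.35501098632812) ang 70.63390600462121
0.038 0.066 358 [ 0.4777 -0.3352  0.0524] rect ((477.8941345214844, -335.60784912109375), (40.05895233154297, 9.065521240234375), 66.66104888916016) ang 64.92578716187843
0.066 0.08 119 [ 0.4757 -0.3352  0.0694] rect ((475.93792724609375, -334.9425354003906), (38.73917007446289, 15.824653625488281), 54.84234619140625) ang 62.90120587675101
rail 1889
((597.4160766601562, 44.885894775390625), (390.2779846191406, 48.13457489013672), 82.27174377441406)
-0.14 240 [0.5517 0.5808 0.5966] 0.020452697565359033
-0.1 256 [0.5562 0.5691
[... 1347 characters left out ...]
63.3587646484375) ang 63.951538839657076
rail 1486
((595.6675415039062, 46.550567626953125), (388.4436340332031, 44.92509460449219), 82.72342681884766)
-0.14 170 [0.5511 0.5742 0.5938] 0.022239529281731646
-0.1 209 [0.5558 0.5677 0.5984] 0.021448957182878828
-0.06 207 [0.5602 0.5931 0.6046] 0.0213968945412704
-0.01999999999999999 203 [0.5659 0.5964 0.6092] 0.021635546152047345
0.020000000000000018 205 [0.5711 0.6022 0.614 ] 0.02171761590222126
0.060000000000000026 207 [0.5758 0.5892 0.6194] 0.021813472652563715
0.10000000000000003 49 [0.5799 0.5867 0.6202] 0.02220922887235946
0.14 5 [0.5839 0.5863 0.5873] 0.023841466762922005
0.18000000000000005 24 [0.5885 0.5969 0.6043] 0.022613947991908023
```

```bash
cat >> h.py <<'E'
from scipy.spatial.transform import Rotation as Ro
from scipy.optimize import least_squares
from scipy.ndimage import map_coordinates
def grad_fit(n,im,A,B,rng=4,N=60,sgn=None):
    """project 3D segment A-B; find subpixel gradient peak along normal; return mean offset px & normal"""
    p=proj(n,np.array([A,B])); d=(p[1]-p[0]);d/=np.linalg.norm(d);nn=np.array([-d[1],d[0]])
    s=np.linspace(0.05,.95,N)[:,None]; pts=p[0]+(p[1]-p[0])*s
    o=np.arange(-rng,rng+.01,.25)
    xy=pts[:,None]+o[None,:,None]*nn
    v=map_coordinates(im,[xy[...,1],xy[...,0]],order=1)
    return pts,nn,o,v
def toolinfo():
    s=status.read_state(); R=Ro.from_quat(s["ee_rot"]).as_matrix(); return s,R
E
python3 - <<'E'
from h import *
np.set_printoptions(precision=4,suppress=True)
s,R=toolinfo(); print(R)
print("ang tool z",np.degrees(np.arctan2(R[1,2],R[0,2])),"tool x",np.degrees(np.arctan2(R[1,0],R[0,0])))
# hand-picked pixels
T=lambda x,y:(150+x/4,180+y/4)
S=lambda x,y:(300+x/4,200+y/4)
for n,f,x,y,z,l in [("top",T,340,125,.035,"foot far corner"),("top",T,314,208,.035,"foot near corner"),("top",T,376,187,.028,"buf tip"),("scene",S,471,97,.035,"foot -x"),("scene",S,525,137,.035,"foot +x"),("scene",S,443,143,.028,"buf tip left")]:
    print(l,n,onplane(n,*f(x,y),z))
E
```

```text
[[-0.9521 -0.0002  0.3058]
 [-0.3058  0.0017 -0.9521]
 [-0.0003 -1.     -0.0016]]
ang tool z -72.19412509542863 tool x -162.19415640930802
foot far corner top [0.6215 0.0809 0.035 ]
foot near corner top [0.5775 0.0842 0.035 ]
buf tip top [0.5952 0.0577 0.028 ]
foot -x scene [0.5825 0.0887 0.035 ]
foot +x scene [0.6231 0.0853 0.035 ]
buf tip left scene [0.5989 0.0586 0.028 ]
```

```bash
cat > fit.py <<'E'
from h import *
import sys
def railpts(p,edges):
    x,y,th=p; ey=np.array([np.sin(th),np.cos(th)]); ex=np.array([np.cos(th),-np.sin(th)])
    out=[]
    for (xo,z,y0,y1) in edges:
        out.append([np.r_[np.array([x,y])+ex*xo+ey*yy,z] for yy in (y0,y1)])
    return out
def fit(n,fn,edges,p0,blackcap=None):
    im=cv2.cvtColor(cv2.imread(fn),cv2.COLOR_BGR2GRAY).astype(float); im=cv2.GaussianBlur(im,(0,0),.8)
    p=np.array(p0,float)
    for it in range(6):
        obs=[]
        for A,B in railpts(p,edges):
            pts,nn,o,v=grad_fit(n,im,A,B,rng=3 if it<3 else 2)
            g=np.abs(np.gradient(v,axis=1)); k=g.argmax(1); ok=(g.max(1)>3)&(k>0)&(k<len(o)-1)
            obs.append((nn,np.where(ok,o[k],np.nan)))
        def res(dp):
            r=[]
            for (A,B),(A0,B0),(nn,oo) in zip(railpts([p[0]+dp[0],dp[2]*0+p[1],p[2]+dp[1]],edges),railpts(p,edges),obs):
                d=proj(n,np.array([A,B]))-proj(n,np.array([A0,B0])); s=np.linspace(.05,.95,len(oo))
                mv=(d[0]@nn)*(1-s)+(d[1]@nn)*s; e=mv-oo; r.append(e[~np.isnan(e)])
            return np.concatenate(r)
        sol=least_squares(res,[0,0,0],loss="soft_l1",f_scale=.5)
        p=p+[sol.x[0],0,sol.x[1]]
    return p,[ (np.nanmedian(o),np.isnan(o).mean()) for _,o in obs]
if __name__=="__main__":
    np.set_printoptions(precision=4,suppress=True)
    p0=[.5925,.0,np.radians(7.25)]
    # y range relative to reference world y=0 point: visible -.12..+.06
    for e in ([(20.5e-3,.021,-.12,.05)],[(-20.5e-3,0,-.12,.05)],[(20.5e-3,.021,-.12,.05),(-20.5e-3,0,-.12,.05)]):
        p,o=fit("top","pics/top0.png",e,p0); print("top",p[:2],np.degrees(p[2]),o)
    for e in ([(20.5e-3,.021,-.12,.05)],[(20.5e-3,0,-.12,.05)],[(-20.5e-3,.021,-.12,.05)],[(20.5e-3,.0,-.12,.05),(-20.5e-3,.021,-.12,.05)]):
        p,o=fit("scene","pics/scene0.png",e,p0); print("scene",p[:2],np.degrees(p[2]),o)
E
python3 fit.py
```

```text
top [0.5907 0.    ] 7.218674872303565 [(np.float64(0.0), np.float64(0.0))]
top [0.5935 0.    ] 7.279296125625399 [(np.float64(0.0), np.float64(0.0))]
top [0.592 0.   ] 7.2352498670394505 [(np.float64(-0.625), np.float64(0.0)), (np.float64(0.75), np.float64(0.0))]
scene [0.5918 0.    ] 7.283703603460355 [(np.float64(0.0), np.float64(0.0))]
scene [0.5915 0.    ] 7.232960005694813 [(np.float64(0.0), np.float64(0.0))]Traceback (most recent call last):
  File "fit.py", line 34, in <module>
    p,o=fit("scene","pics/scene0.png",e,p0); print("scene",p[:2],np.degrees(p[2]),o)
        ~~~^^^^^^^^^^^^^^^^^^^^^^^^^^^^^^^^
  File "fit.py", line 24, in fit
    sol=least_squares(res,[0,0,0],loss="soft_l1",f_scale=.5)
    return func(*args, **kwargs)
    vector_fun = VectorFunction(
        fun_wrapped,
    ...<6 lines>...
        workers=workers
    )
    self.J, dct = approx_derivative(
                  ~~~~~~~~~~~~~~~~~^
        self.fun_wrapped, self.x, f0=self.f, **finite_diff_options
        ^^^^^^^^^^^^^^^^^^^^^^^^^^^^^^^^^^^^^^^^^^^^^^^^^^^^^^^^^^
    )
    ^
    J, _nfev = _dense_differen
[... 369 characters left out ...]
.fun(x, *self.args, **self.kwargs))
                      ~~~~~~~~^^^^^^^^^^^^^^^^^^^^^^^^^^^^^^
    return np.atleast_1d(self.fun(x))
                         ~~~~~~~~^^^
    return self.f(x, *self.args, **self.kwargs)
           ~~~~~~^^^^^^^^^^^^^^^^^^^^^^^^^^^^^^
  File "fit.py", line 21, in res
    d=proj(n,np.array([A,B]))-proj(n,np.array([A0,B0])); s=np.linspace(.05,.95,len(oo))
      ~~~~^^^^^^^^^^^^^^^^^^^
  File "h.py", line 14, in proj
    K,R,t,_=cam(n); c=np.atleast_2d(X)@R.T+t; p=c@K.T; return p[:,:2]/p[:,2:]
            ~~~^^^
  File "h.py", line 4, in cam
    i=optics.camera_info(n); f=240/np.tan(np.radians(i["fov_y"])/2)
ValueError: time passes only in moves, steps and waits
```

```bash
sed -i 's/^def cam(n):/import functools\n@functools.lru_cache\ndef cam(n):/' h.py
cat >> h.py <<'E'
def to(x,y,z,tz=None):
    s,R=toolinfo(); a=np.degrees(np.arctan2(R[1,2],R[0,2]))
    d=R.T@(np.array([x,y,z])-s["eef_pos"])*1000
    print("tool delta mm",np.round(d,1),"tz ang",round(a,2),"yaw needed",None if tz is None else round(a-tz,2),"pos",np.round(s["eef_pos"],4),"F",np.round(s["force"],1),"M",np.round(s["moment"],2),"open",round(s["opening"]*1000,1),"t",s["clock"],"q6",round(s["q"][5],2))
E
python3 -m handwheel '{"delta_pos":[[0,0,0],[0,0,0],[0,0,0],[0,0,0],[0,0,0],[0,0,0],[0,0,0]],"yaw":[-7.9,-7.9,-7.9,-7.9,-7.9,-7.7,0]}' 60 30
python3 -c "
from h import *
to(.474,-.3336,.16,-25)"
```

```text
clock: 0.8
eef_pos: [0.1682, -0.5234, 0.2448]
ee_rot: [-0.38, 0.596, -0.596, 0.38]
force: [-0.0, 0.1, -0.2]
opening: 0.0512
tool delta mm [-300.9   85.   197.4] tz ang -24.93 yaw needed 0.07 pos [ 0.1682 -0.5234  0.2448] F [-0.   0.1 -0.2] M [ 0.   -0.02  0.02] open 51.2 t 0.8 q6 -1.03
```

```bash
python3 -m handwheel '{"delta_pos":[[-30,8.5,19.7],[-30,8.5,19.7],[-30,8.5,19.7],[-30,8.5,19.7],[-30,8.5,19.7],[-30,8.5,19.7],[-30,8.5,19.7],[-30,8.5,19.7],[-30,8.5,19.7],[-30,8.5,19.7],[0,0,0],[0,0,0]],"yaw":[0,0,0,0,0,0,0,0,0,0,0,0]}'
python3 - <<'E'
from h import *
to(.474,-.3336,.16,-25)
a,_=shot("scene","s1");b,_=shot("top","t1")
z=lambda im,x0,y0,w,h:cv2.resize(im[y0:y0+h,x0:x0+w,::-1],(400,400),interpolation=cv2.INTER_CUBIC)
cv2.imwrite("pics/c1.png",np.hstack([z(a,110,170,140,140),z(b,360,260,140,140)]))
E
```

```text
clock: 2.0
eef_pos: [0.4737, -0.3342, 0.1597]
ee_rot: [-0.38, 0.597, -0.596, 0.38]
force: [-1.1, -0.3, 0.2]
opening: 0.0511
tool delta mm [-0.7 -0.3  0. ] tz ang -25.02 yaw needed -0.02 pos [ 0.4737 -0.3342  0.1597] F [-1.1 -0.3  0.2] M [-0.    0.01  0.02] open 51.1 t 2.0 q6 -0.37
```

View pics/c1.png

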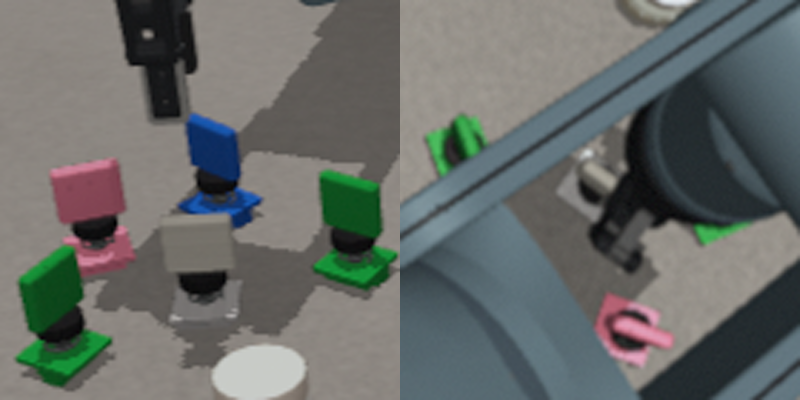

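```bash
python3 -m handwheel '{"delta_pos":[[-0.7,15,0],[0,20,0],[0,20,0],[0,20,0],[0,15,0],[0,10,0],[0,5,0],[0,1.5,0],[0,0,0],[0,0,0]],"yaw":[0,0,0,0,0,0,0,0,0,0]}' 40 30
python3 - <<'E'
from h import *
to(.474,-.3336,.053,-25)
a,_=shot("scene","s2");b,_=shot("top","t2")
z=lambda im,x0,y0,w,h:cv2.resize(im[y0:y0+h,x0:x0+w,::-1],(400,400),interpolation=cv2.INTER_CUBIC)
cv2.imwrite("pics/c2.png",np.hstack([z(a,120,190,110,110),z(b,370,270,110,110)]))
E
```

```text
clock: 3.1
eef_pos: [0.4742, -0.3348, 0.0546]
ee_rot: [0.38, -0.596, 0.597, -0.38]
force: [0.5, 0.1, 0.3]
opening: 0.034
tool delta mm [-1.   1.6 -0.7] tz ang -25.0 yaw needed -0.0 pos [ 0.4742 -0.3348  0.0546] F [0.5 0.1 0.3] M [-0.07  0.06  0.05] open 34.0 t 3.1 q6 -0.37
```

View pics/c2.png

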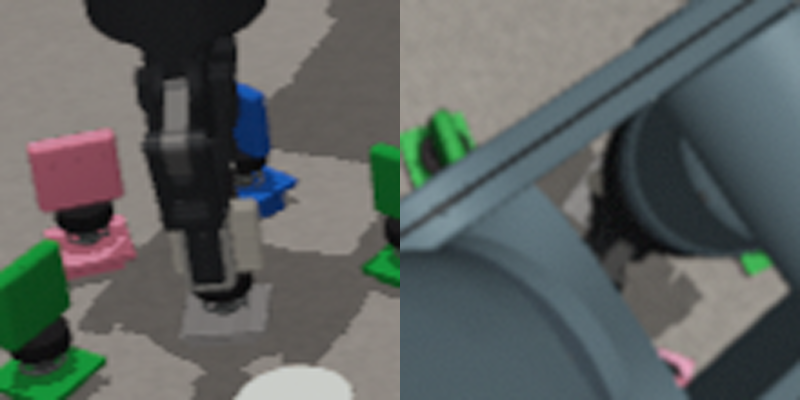

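```bash
python3 -m handwheel '{"delta_pos":[[-1.5,0.6,-0.7],[0,0,0],[0,0,0],[0,0,0]],"yaw":[0,0,0,0]}' 40 30
python3 -m handwheel '{"delta_pos":[[0,0,0],[0,0,0],[0,0,0],[0,0,0],[0,0,0],[0,0,0],[0,0,0],[0,0,0]],"yaw":[0,0,0,0,0,0,0,0]}' 0 40
python3 - <<'E'
from h import *
to(.474,-.3336,.053,-25)
a,_=shot("scene","s3");
z=lambda im,x0,y0,w,h:cv2.resize(im[y0:y0+h,x0:x0+w,::-1],(500,500),interpolation=cv2.INTER_CUBIC)
cv2.imwrite("pics/c3.png",z(a,130,200,100,100))
E
```

```text
clock: 3.6
eef_pos: [0.4739, -0.3326, 0.0533]
ee_rot: [0.38, -0.596, 0.596, -0.38]
force: [-0.8, 0.7, 0.2]
opening: 0.0341
clock: 4.4
eef_pos: [0.4739, -0.3327, 0.0532]
ee_rot: [0.38, -0.596, 0.596, -0.38]
force: [-0.1, 0.2, 0.2]
opening: 0.0093
tool delta mm [0.8 0.2 0.5] tz ang -24.99 yaw needed 0.01 pos [ 0.4739 -0.3327  0.0532] F [-0.1  0.2  0.2] M [-0.02 -0.06 -0.01] open 9.3 t 4.4 q6 -0.37
```

View pics/c3.png

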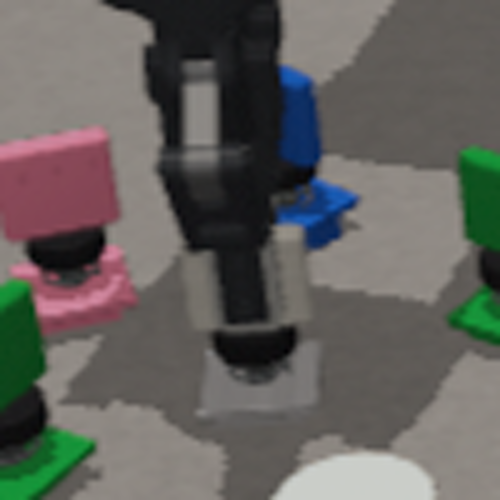

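```bash
python3 -m handwheel '{"delta_pos":[[0,-5,0],[0,-15,0],[0,-25,0],[0,-30,0],[0,-25,0],[0,-10,0],[0,0,0],[0,0,0],[0,0,0],[0,0,0],[0,0,0]],"yaw":[0,0,0,0,0,0,-5.9,-5.9,-5.9,0,0]}' 0 50
python3 - <<'E'
from h import *
to(.5933,.010,.163,-7.25)
E
```

```text
clock: 5.55
eef_pos: [0.4735, -0.3324, 0.1625]
ee_rot: [-0.466, 0.532, -0.531, 0.466]
force: [-0.8, 0.3, -2.7]
opening: 0.0092
tool delta mm [-3.55e+02 -3.00e-01  7.44e+01] tz ang -7.45 yaw needed -0.2 pos [ 0.4735 -0.3324  0.1625] F [-0.8  0.3 -2.7] M [ 0.03  0.02 -0.01] open 9.2 t 5.55 q6 -0.67
```

```bash
python3 -m handwheel '{"delta_pos":[[-25,0,5.2],[-40,0,8.4],[-40,0,8.4],[-40,0,8.4],[-40,0,8.4],[-40,0,8.4],[-40,0,8.4],[-40,0,8.4],[-30,0,6.2],[-20,0,4.2],[0,0,0],[0,0,0]],"yaw":[-0.2,0,0,0,0,0,0,0,0,0,0,0]}'
python3 -m handwheel '{"delta_pos":[[0,20,0],[0,20,0],[0,20,0],[0,5,0],[0,0,0],[0,0,0]],"yaw":[0,0,0,0,0,0]}'
python3 - <<'E'
from h import *
to(.5933,.010,.09,-7.25)
a,_=shot("scene","s4");b,_=shot("top","t4")
z=lambda im,x0,y0,w,h,s:cv2.resize(im[y0:y0+h,x0:x0+w,::-1],None,fx=s,fy=s,interpolation=cv2.INTER_CUBIC)
cv2.imwrite("pics/c4.png",np.hstack([z(a,320,130,200,150,4)])); cv2.imwrite("pics/c4b.png",z(b,160,150,200,150,4))
E
```

```text
clock: 6.75
eef_pos: [0.5913, 0.0106, 0.1628]
ee_rot: [-0.468, 0.53, -0.53, 0.468]
force: [-0.2, -0.6, -2.4]
opening: 0.0095
clock: 7.35
eef_pos: [0.5921, 0.0096, 0.0991]
ee_rot: [0.468, -0.53, 0.531, -0.468]
force: [-0.0, 0.1, -2.2]
opening: 0.0095
tool delta mm [-0.5  9.1  1.1] tz ang -7.16 yaw needed 0.09 pos [0.5921 0.0096 0.0991] F [-0.   0.1 -2.2] M [-0.02 -0.01  0.06] open 9.5 t 7.35 q6 -0.05
```

View pics/c4.png

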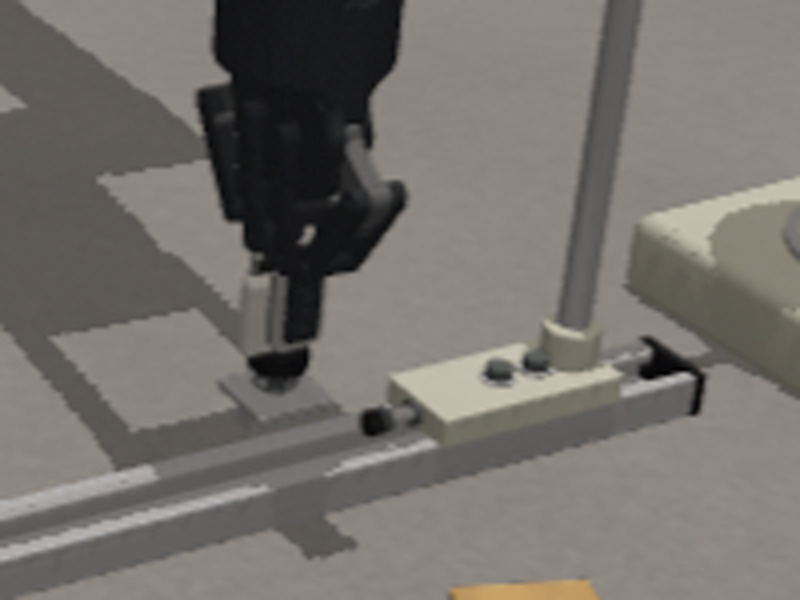

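View pics/c4b.png

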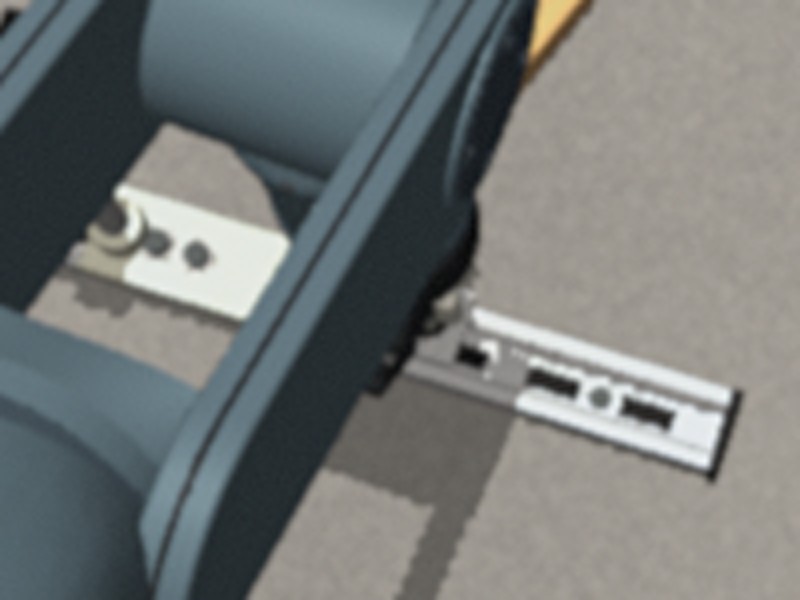

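```bash
python3 -m handwheel '{"delta_pos":[[-0.3,10,0.8],[0,10,0],[0,0,0],[0,0,0],[0,0,0]],"yaw":[0.1,0,0,0,0]}'
python3 - <<'E'
from h import *
to(.5933,.010,.09,-7.25)
a,_=shot("scene","s5")
s,R=toolinfo(); o=s["eef_pos"]-[0,0,.0532]; ex=-R[:,0]; ey=R[:,2]
ex[2]=ey[2]=0
q=[o+ex*sx*.019+ey*sy*.019+[0,0,.0135] for sx,sy in((1,1),(1,-1),(-1,-1),(-1,1))]
p=proj("scene",np.array(q)); print(p)
th=np.radians(7.24); E2=np.array([np.sin(th),np.cos(th),0]);X2=np.array([np.cos(th),-np.sin(th),0])
c=np.array([.592,0,.021])
im=cv2.resize(a[180:290,350:450,::-1],None,fx=6,fy=6,interpolation=cv2.INTER_CUBIC).copy()
f=lambda P:tuple(int(v) for v in ((P-[350,180]+.5)*6))
cv2.imwrite("pics/c5.png",im)
for i in range(4): cv2.line(im,f(p[i]),f(p[(i+1)%4]),(0,0,255),1)
for xo in(-.0205,-.011,.011,.0205):
    l=proj("scene",np.array([c+X2*xo+E2*-.1,c+X2*xo+E2*.07])); cv2.line(im,f(l[0]),f(l[1]),(0,255,0),1)
cv2.imwrite("pics/c5o.png",im)
E
```

```text
clock: 7.95
eef_pos: [0.5925, 0.0106, 0.0782]
ee_rot: [-0.468, 0.53, -0.53, 0.468]
force: [0.2, -0.2, -2.8]
opening: 0.0096
tool delta mm [  0.5 -11.8   0.9] tz ang -7.19 yaw needed 0.06 pos [0.5925 0.0106 0.0782] F [ 0.2 -0.2 -2.8] M [ 0.04 -0.03 -0.03] open 9.6 t 7.95 q6 -0.04
[[403.18493762 239.13464839]
 [391.80335349 229.26085833]
 [373.69001507 233.75261389]
 [384.7022617  243.89594657]]
```

View pics/c5.png

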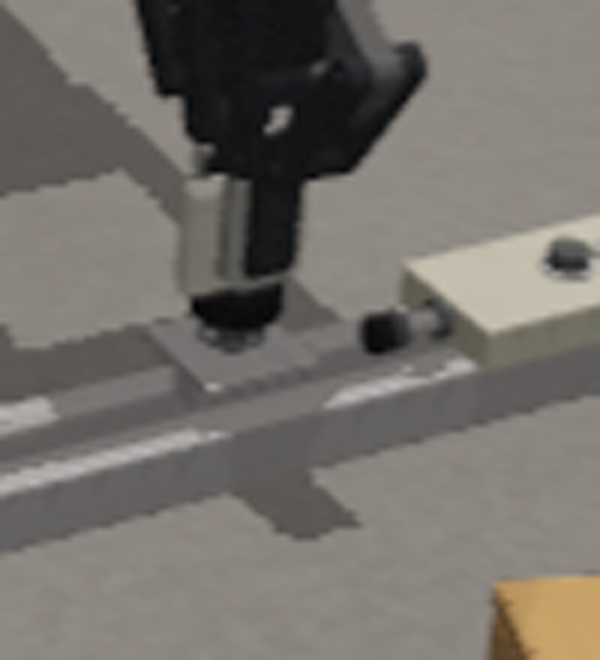

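View pics/c5o.png

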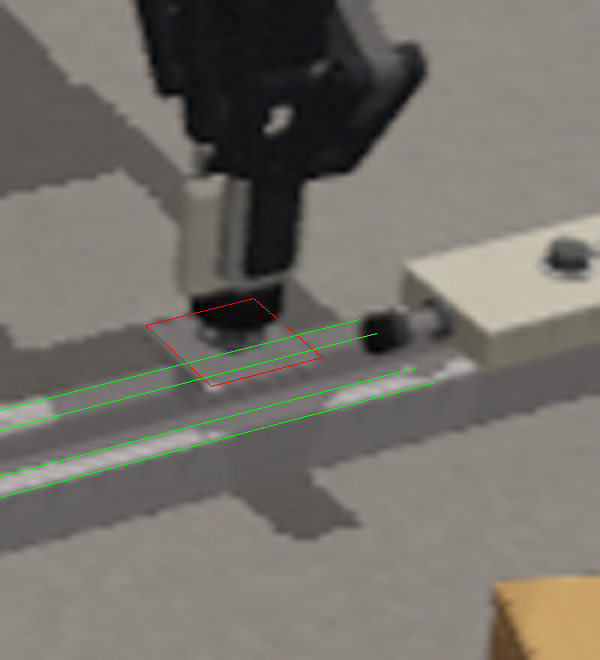

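```bash
python3 -m handwheel '{"delta_pos":[[0,2,0.4],[0,1,0],[0,1,0],[0,1,0],[0,0,0],[0,0,0]],"yaw":[0,0,0,0,0,0]}'
python3 -c "
from h import *
to(.5933,.010,.0532,-7.25)"
```

```text
clock: 8.6
eef_pos: [0.5928, 0.0105, 0.0732]
ee_rot: [-0.468, 0.53, -0.53, 0.468]
force: [0.8, -0.4, -2.0]
opening: 0.0094
tool delta mm [ 0.5 20.   0.6] tz ang -7.19 yaw needed 0.06 pos [0.5928 0.0105 0.0732] F [ 0.8 -0.4 -2. ] M [-0.02 -0.   -0.  ] open 9.4 t 8.6 q6 -0.04
```

```bash
python3 -m handwheel '{"delta_pos":[[0,1,0],[0,1,0],[0,0,0],[0,0,0]],"yaw":[0,0,0,0]}'
python3 -m handwheel '{"delta_pos":[[0,1,0],[0,1,0],[0,0,0],[0,0,0]],"yaw":[0,0,0,0]}'
python3 -c "
from h import *
to(.5933,.010,.0532,-7.25)"
```

```text
clock: 9.0
eef_pos: [0.5928, 0.0105, 0.0711]
ee_rot: [-0.468, 0.53, -0.53, 0.468]
force: [-0.9, -0.1, -1.8]
opening: 0.0096
clock: 9.4
eef_pos: [0.5928, 0.0105, 0.0692]
ee_rot: [-0.468, 0.53, -0.53, 0.468]
force: [0.5, -0.2, -2.4]
opening: 0.0094
tool delta mm [ 0.5 16.   0.6] tz ang -7.19 yaw needed 0.06 pos [0.5928 0.0105 0.0692] F [ 0.5 -0.2 -2.4] M [-0.01 -0.01  0.01] open 9.4 t 9.4 q6 -0.04
```

```bash
python3 -m handwheel '{"delta_pos":[[0,1,0],[0,1,0],[0,1,0],[0,1,0],[0,0,0],[0,0,0]],"yaw":[0,0,0,0,0,0]}'
python3 -m handwheel '{"delta_pos":[[0,1,0],[0,1,0],[0,1,0],[0,0,0],[0,0,0]],"yaw":[0,0,0,0,0]}'
python3 - <<'E'
from h import *
to(.5933,.010,.0572,-7.25)
a,_=shot("scene","s6")
im=cv2.resize(a[180:290,350:450,::-1],None,fx=6,fy=6,interpolation=cv2.INTER_CUBIC)
cv2.imwrite("pics/c6.png",im)
E
```

```text
clock: 10.0
eef_pos: [0.5928, 0.0105, 0.0652]
ee_rot: [-0.468, 0.53, -0.53, 0.468]
force: [-0.7, -0.8, -1.9]
opening: 0.0094
clock: 10.5
eef_pos: [0.5929, 0.0105, 0.0624]
ee_rot: [0.468, -0.53, 0.53, -0.468]
force: [-0.6, 0.1, 1.0]
opening: 0.0092
tool delta mm [0.5 5.2 0.5] tz ang -7.19 yaw needed 0.06 pos [0.5929 0.0105 0.0624] F [-0.6  0.1  1. ] M [0.02 0.21 0.02] open 9.2 t 10.5 q6 -0.04
```

View pics/c6.png

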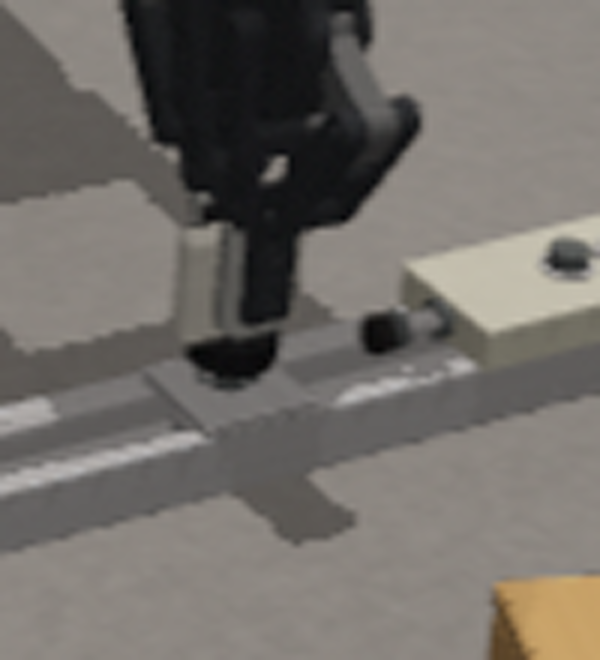

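```bash
python3 -m handwheel '{"delta_pos":[[0,1,0],[0,1,0],[0,1,0],[0,1,0],[0,1,0],[0,0.4,0],[0,0,0],[0,0,0]],"yaw":[0,0,0,0,0,0,0,0]}' 0 60
python3 -c "
from h import *
to(.5933,.010,.0570,-7.25)"
```

```text
clock: 11.35
eef_pos: [0.5928, 0.0105, 0.0572]
ee_rot: [0.468, -0.53, 0.53, -0.468]
force: [-2.8, 0.9, 7.1]
opening: 0.0089
tool delta mm [0.5 0.2 0.5] tz ang -7.19 yaw needed 0.06 pos [0.5928 0.0105 0.0572] F [-2.8  0.9  7.1] M [-0.    0.43 -0.05] open 8.9 t 11.35 q6 -0.04
```

```bash
python3 -m handwheel '{"delta_pos":[[0,0,0],[0,0,0],[0,0,0],[0,0,0],[0,0,0],[0,0,0]],"yaw":[6,6,6,6,6,0]}'
python3 -c "
from h import *
to(.5928,.0105,.0570,-97.25)"
```

```text
clock: 11.95
eef_pos: [0.5943, 0.0103, 0.0577]
ee_rot: [0.313, -0.633, 0.634, -0.314]
force: [0.4, -0.3, 6.0]
opening: 0.0092
tool delta mm [ 0.8  0.7 -1.3] tz ang -37.37 yaw needed 59.88 pos [0.5943 0.0103 0.0577] F [ 0.4 -0.3  6. ] M [ 0.03  0.   -0.02] open 9.2 t 11.95 q6 0.48
```

```bash
python3 -m handwheel '{"delta_pos":[[0,0.5,0],[0,0,0],[0,0,0],[0,0,0],[0,0,0],[0,0,0],[0,0,0]],"yaw":[0,6,6,6,6,0,0]}'
python3 -c "
from h import *
to(.5933,.0105,.0570,-97.25)"
```

```text
clock: 12.65
eef_pos: [0.5937, 0.0106, 0.0571]
ee_rot: [0.175, -0.685, 0.685, -0.177]
force: [-1.8, 1.1, 6.7]
opening: 0.0092
tool delta mm [ 0.4  0.1 -0.1] tz ang -61.21 yaw needed 36.04 pos [0.5937 0.0106 0.0571] F [-1.8  1.1  6.7] M [ 0.18  0.21 -0.05] open 9.2 t 12.65 q6 0.9
```

```bash
python3 -m handwheel '{"delta_pos":[[0,0,0],[0,0,0],[0,0,0],[0,0,0],[0,0,0],[0,0,0]],"yaw":[6,6,6,6,0,0]}'
python3 -c "
from h import *
to(.5933,.0105,.0570,-97.25)"
```

```text
clock: 13.25
eef_pos: [0.5928, 0.0112, 0.0568]
ee_rot: [-0.03, 0.707, -0.706, 0.03]
force: [-3.1, 3.1, 7.5]
opening: 0.0089
tool delta mm [-0.5 -0.2  0.7] tz ang -85.2 yaw needed 12.05 pos [0.5928 0.0112 0.0568] F [-3.1  3.1  7.5] M [ 0.38  0.51 -0.04] open 8.9 t 13.25 q6 1.32
```

```bash
python3 -m handwheel '{"delta_pos":[[0,0,0],[0,0,0],[0,0,0],[0,0,0],[0,0,0]],"yaw":[5,4,3,0,0]}'
python3 -c "
from h import *
to(.5933,.0105,.0570,-97.25)"
```

```text
clock: 13.75
eef_pos: [0.5927, 0.0113, 0.0567]
ee_rot: [0.044, 0.706, -0.705, -0.044]
force: [-2.8, 3.1, 7.3]
opening: 0.0094
tool delta mm [-0.7 -0.3  0.7] tz ang -97.19 yaw needed 0.06 pos [0.5927 0.0113 0.0567] F [-2.8  3.1  7.3] M [ 0.52  0.57 -0.06] open 9.4 t 13.75 q6 1.53
```

```bash
python3 -m handwheel '{"delta_pos":[[0,-1,0],[0,-1,0],[0,-1,0],[0,0,0],[0,0,0]],"yaw":[0,0,0,0,0]}'
python3 -m handwheel '{"delta_pos":[[0,-0.5,0],[0,0,0],[0,0,0]],"yaw":[0,0,0]}'
python3 -m handwheel '{"delta_pos":[[0,-0.5,0],[0,0,0],[0,0,0]],"yaw":[0,0,0]}'
python3 - <<'E'
from h import *
to(.5933,.0105,.0607,-97.25)
a,_=shot("scene","s7")
im=cv2.resize(a[180:290,350:450,::-1],None,fx=6,fy=6,interpolation=cv2.INTER_CUBIC)
cv2.imwrite("pics/c7.png",im)
E
```

```text
clock: 14.25
eef_pos: [0.5927, 0.0111, 0.0594]
ee_rot: [0.044, 0.706, -0.705, -0.044]
force: [-2.0, 4.9, 5.8]
opening: 0.0094
clock: 14.55
eef_pos: [0.5927, 0.0109, 0.0597]
ee_rot: [0.044, 0.706, -0.706, -0.044]
force: [-2.8, 5.0, 3.6]
opening: 0.0093
clock: 14.85
eef_pos: [0.5926, 0.0107, 0.0602]
ee_rot: [0.044, 0.706, -0.706, -0.045]
force: [-2.4, 4.8, 4.1]
opening: 0.0093
tool delta mm [-0.7 -0.5  0.1] tz ang -97.2 yaw needed 0.05 pos [0.5926 0.0107 0.0602] F [-2.4  4.8  4.1] M [0.87 0.35 0.  ] open 9.3 t 14.85 q6 1.53
```

View pics/c7.png

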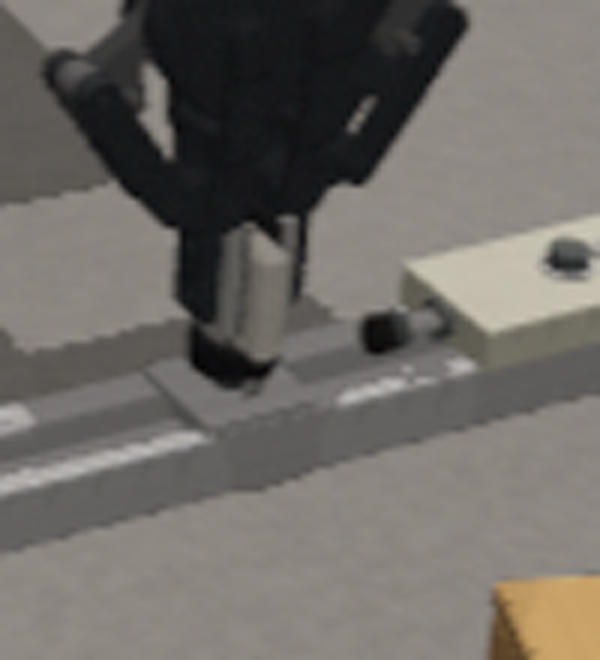

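```bash
python3 -m handwheel '{"delta_pos":[[0,-0.5,0],[0,0,0],[0,0,0]],"yaw":[0,0,0]}'
python3 -m handwheel '{"delta_pos":[[0,-0.5,0],[0,0,0],[0,0,0]],"yaw":[0,0,0]}'
python3 -m handwheel '{"delta_pos":[[0,-0.5,0],[0,0,0],[0,0,0]],"yaw":[0,0,0]}'
python3 -c "
from h import *
to(.5933,.0105,.0607,-97.25)"
```

```text
clock: 15.2
eef_pos: [0.5926, 0.0105, 0.0607]
ee_rot: [-0.044, -0.706, 0.706, 0.045]
force: [-2.3, 4.2, 2.3]
opening: 0.0089
clock: 15.5
eef_pos: [0.5926, 0.0105, 0.0608]
ee_rot: [-0.044, -0.706, 0.706, 0.045]
force: [-1.0, 3.4, -3.4]
opening: 0.0092
clock: 15.8
eef_pos: [0.5925, 0.0105, 0.0609]
ee_rot: [0.044, 0.706, -0.706, -0.045]
force: [2.3, 3.3, -13.0]
opening: 0.009
tool delta mm [-0.8  0.2 -0.1] tz ang -97.19 yaw needed 0.06 pos [0.5925 0.0105 0.0609] F [  2.3   3.3 -13. ] M [ 0.54 -0.4   0.06] open 9.0 t 15.8 q6 1.53
```

```bash
python3 -m handwheel '{"delta_pos":[[0,0.5,0],[0,0,-2],[0,0,-2],[0,0,-2],[0,0,-2],[0,0,-2],[0,0,0],[0,0,0]],"yaw":[0,0,0,0,0,0,0,0]}'
python3 -c "
from h import *
to(.5962,.035,.0608,-97.25)"
```

```text
clock: 16.6
eef_pos: [0.5934, 0.0171, 0.0609]
ee_rot: [-0.044, -0.704, 0.708, 0.045]
force: [-1.4, -9.3, -11.9]
opening: 0.0096
tool delta mm [ -0.5  -0.  -18.1] tz ang -97.16 yaw needed 0.09 pos [0.5934 0.0171 0.0609] F [ -1.4  -9.3 -11.9] M [-2.01  0.14  0.02] open 9.6 t 16.6 q6 1.54
```

```bash
python3 -m handwheel '{"delta_pos":[[0,0.5,0],[0,0,0],[0,0,0]],"yaw":[0,0,0]}'
python3 -m handwheel '{"delta_pos":[[0,0.4,0],[0,0,0],[0,0,0]],"yaw":[0,0,0]}'
python3 - <<'E'
from h import *
to(.5962,.035,.0608,-97.25)
a,_=shot("scene","s8")
im=cv2.resize(a[180:290,350:450,::-1],None,fx=6,fy=6,interpolation=cv2.INTER_CUBIC)
cv2.imwrite("pics/c8.png",im)
E
```

```text
clock: 16.9
eef_pos: [0.5935, 0.0175, 0.0609]
ee_rot: [-0.044, -0.704, 0.707, 0.045]
force: [-1.4, -8.3, -8.2]
opening: 0.0088
clock: 17.2
eef_pos: [0.5935, 0.0177, 0.0608]
ee_rot: [-0.044, -0.704, 0.707, 0.045]
force: [-2.5, -7.2, -5.9]
opening: 0.0092
tool delta mm [ -0.5  -0.1 -17.5] tz ang -97.17 yaw needed 0.08 pos [0.5935 0.0177 0.0608] F [-2.5 -7.2 -5.9] M [-1.48  0.49 -0.04] open 9.2 t 17.2 q6 1.54
```

View pics/c8.png

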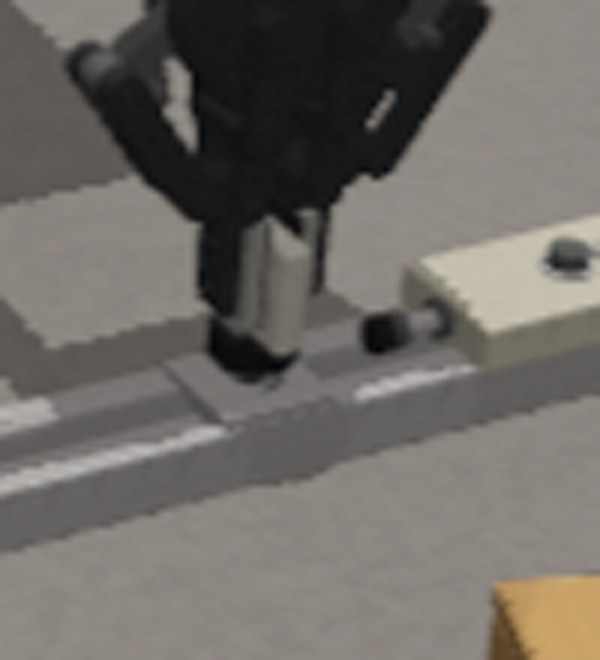

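```bash
python3 -m handwheel '{"delta_pos":[[0,0.3,-1],[0,0,-1],[0,0,-1],[0,0,-1],[0,0,-1],[0,0,-1],[0,0,-1],[0,0,-1],[0,0,0],[0,0,0]],"yaw":[0,0,0,0,0,0,0,0,0,0]}'
python3 -c "
from h import *
to(.5962,.035,.0608,-97.25)"
```

```text
clock: 18.25
eef_pos: [0.5946, 0.0259, 0.0608]
ee_rot: [-0.044, -0.704, 0.707, 0.044]
force: [-2.9, -7.1, -3.8]
opening: 0.0088
tool delta mm [-0.5 -0.  -9.2] tz ang -97.17 yaw needed 0.08 pos [0.5946 0.0259 0.0608] F [-2.9 -7.1 -3.8] M [-1.33  0.53 -0.04] open 8.8 t 18.25 q6 1.56
```

```bash
python3 -m handwheel '{"delta_pos":[[0.4,0,-1],[0,0,-1],[0,0,-1],[0,0,-1],[0,0,-1],[0,0,-1],[0,0,0],[0,0,0]],"yaw":[0,0,0,0,0,0,0,0]}'
python3 - <<'E'
from h import *
to(.5962,.035,.0608,-97.25)
a,_=shot("scene","s9")
im=cv2.resize(a[180:290,350:450,::-1],None,fx=6,fy=6,interpolation=cv2.INTER_CUBIC)
cv2.imwrite("pics/c9.png",im)
E
```

```text
clock: 19.05
eef_pos: [0.5953, 0.0317, 0.0608]
ee_rot: [-0.044, -0.704, 0.707, 0.044]
force: [-2.8, -7.2, -4.3]
opening: 0.0092
tool delta mm [-0.5 -0.  -3.4] tz ang -97.17 yaw needed 0.08 pos [0.5953 0.0317 0.0608] F [-2.8 -7.2 -4.3] M [-1.46  0.37 -0.02] open 9.2 t 19.05 q6 1.57
```

View pics/c9.png

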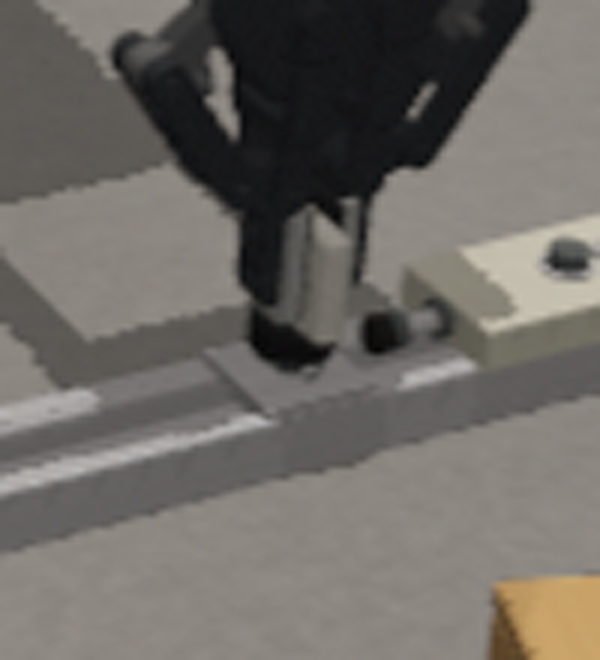

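```bash
for i in 1; do :; done
python3 -m handwheel '{"delta_pos":[[0,0,-1],[0,0,-1],[0,0,0],[0,0,0]],"yaw":[0,0,0,0]}'
python3 -m handwheel '{"delta_pos":[[0,0,-1],[0,0,0],[0,0,0]],"yaw":[0,0,0]}'
python3 -m handwheel '{"delta_pos":[[0,0,-1],[0,0,0],[0,0,0]],"yaw":[0,0,0]}'
```

```text
clock: 19.5
eef_pos: [0.5955, 0.0337, 0.0608]
ee_rot: [-0.044, -0.704, 0.707, 0.044]
force: [-2.0, -8.0, -3.7]
opening: 0.0092
clock: 19.8
eef_pos: [0.5957, 0.0347, 0.0608]
ee_rot: [-0.044, -0.704, 0.707, 0.044]
force: [-1.3, -8.3, -3.9]
opening: 0.009
clock: 20.1
eef_pos: [0.5958, 0.0357, 0.0608]
ee_rot: [-0.044, -0.704, 0.707, 0.044]
force: [-1.9, -7.5, -4.3]
opening: 0.0095
```

```bash
python3 -m handwheel '{"delta_pos":[[0,0,-1],[0,0,0],[0,0,0]],"yaw":[0,0,0]}'
python3 -m handwheel '{"delta_pos":[[0,0,-1],[0,0,0],[0,0,0]],"yaw":[0,0,0]}'
python3 - <<'E'
from h import *
a,_=shot("scene","s10")
im=cv2.resize(a[200:260,370:450,::-1],None,fx=9,fy=9,interpolation=cv2.INTER_CUBIC)
cv2.imwrite("pics/c10.png",im)
E
```

```text
clock: 20.4
eef_pos: [0.5959, 0.0366, 0.0608]
ee_rot: [-0.044, -0.704, 0.707, 0.044]
force: [-2.7, -6.7, -4.5]
opening: 0.0089
clock: 20.7
eef_pos: [0.5961, 0.0376, 0.0608]
ee_rot: [-0.044, -0.704, 0.707, 0.044]
force: [-1.2, -6.8, -4.6]
opening: 0.009
```

View pics/c10.png

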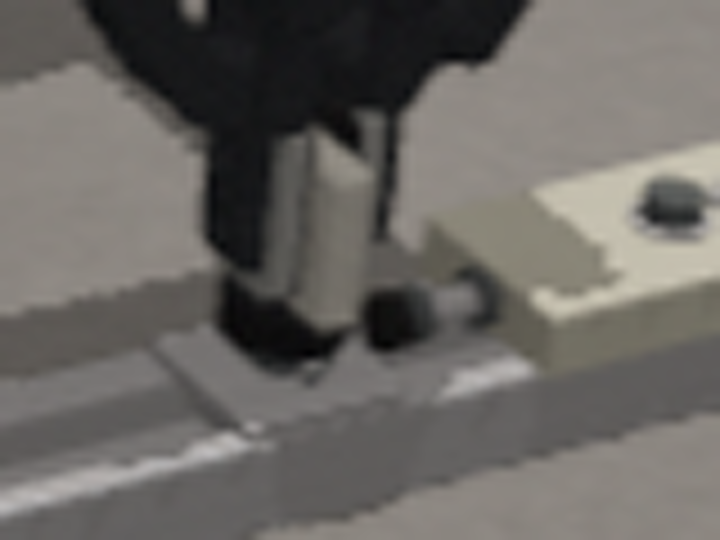

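```bash
python3 -m handwheel '{"delta_pos":[[0,0,-1],[0,0,0],[0,0,0]],"yaw":[0,0,0]}'
python3 -m handwheel '{"delta_pos":[[0,0,-0.7],[0,0,0],[0,0,0]],"yaw":[0,0,0]}'
python3 -m handwheel '{"delta_pos":[[0,0,-0.7],[0,0,0],[0,0,0]],"yaw":[0,0,0]}'
```

```text
clock: 21.05
eef_pos: [0.5962, 0.0386, 0.0608]
ee_rot: [-0.044, -0.704, 0.707, 0.044]
force: [-2.8, -7.2, -4.7]
opening: 0.0089
clock: 21.35
eef_pos: [0.5963, 0.0393, 0.0608]
ee_rot: [-0.044, -0.704, 0.707, 0.044]
force: [-2.5, -7.9, -4.8]
opening: 0.009
clock: 21.65
eef_pos: [0.5963, 0.04, 0.0608]
ee_rot: [-0.044, -0.704, 0.707, 0.044]
force: [-2.0, -8.5, -4.3]
opening: 0.009
```

```bash
python3 -m handwheel '{"delta_pos":[[0,0,-0.7],[0,0,0],[0,0,0]],"yaw":[0,0,0]}'
python3 -m handwheel '{"delta_pos":[[0,0,-0.7],[0,0,0],[0,0,0]],"yaw":[0,0,0]}'
python3 - <<'E'
from h import *
to(.597,.04,.0608,-97.25)
a,_=shot("scene","s11")
im=cv2.resize(a[200:260,370:450,::-1],None,fx=9,fy=9,interpolation=cv2.INTER_CUBIC)
cv2.imwrite("pics/c11.png",im)
E
```

```text
clock: 21.95
eef_pos: [0.5965, 0.0407, 0.0608]
ee_rot: [-0.044, -0.704, 0.707, 0.044]
force: [-1.9, -8.0, -4.0]
opening: 0.0089
clock: 22.25
eef_pos: [0.5965, 0.0414, 0.0608]
ee_rot: [-0.044, -0.704, 0.707, 0.044]
force: [-2.8, -6.7, -4.9]
opening: 0.0088
tool delta mm [-0.7  0.   1.3] tz ang -97.17 yaw needed 0.08 pos [0.5965 0.0414 0.0608] F [-2.8 -6.7 -4.9] M [-1.51  0.43  0.03] open 8.8 t 22.25 q6 1.58
```

View pics/c11.png

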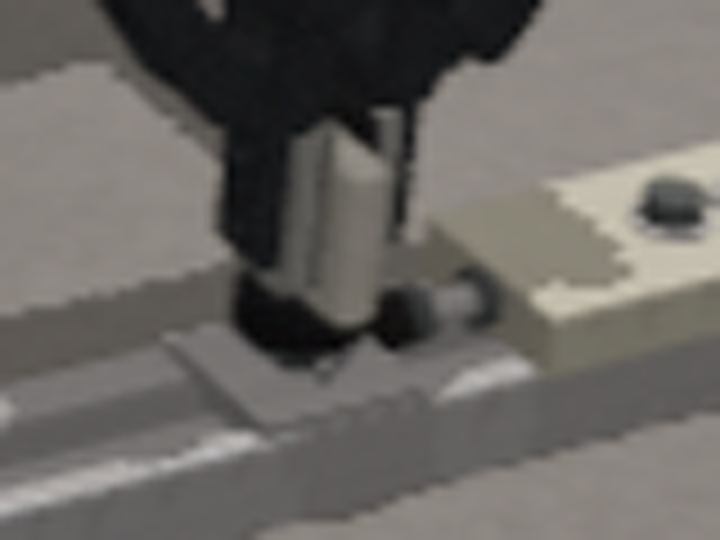

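```bash
python3 -m handwheel '{"delta_pos":[[0,0,-0.6],[0,0,0],[0,0,0]],"yaw":[0,0,0]}' | egrep 'eef|force'
python3 -m handwheel '{"delta_pos":[[0,0,-0.6],[0,0,0],[0,0,0]],"yaw":[0,0,0]}'| egrep 'eef|force'
python3 -m handwheel '{"delta_pos":[[0,0,-0.6],[0,0,0],[0,0,0]],"yaw":[0,0,0]}'| egrep 'eef|force'
```

```text
eef_pos: [0.5966, 0.0419, 0.0608]
force: [-2.3, -7.4, -4.1]
eef_pos: [0.5967, 0.0423, 0.0608]
force: [-2.8, -8.6, -4.6]
eef_pos: [0.5967, 0.0426, 0.0608]
force: [-2.7, -10.2, -5.0]
```

```bash
python3 -m handwheel '{"delta_pos":[[0,0,-0.5],[0,0,0],[0,0,0]],"yaw":[0,0,0]}' | egrep 'eef|force'
python3 -m handwheel '{"delta_pos":[[0,0,1],[0,0,0],[0,0,0]],"yaw":[0,0,0]}'| egrep 'eef|force'
python3 -m handwheel '{"delta_pos":[[0,0,1],[0,0,0],[0,0,0]],"yaw":[0,0,0]}'| egrep 'eef|force'
```

```text
eef_pos: [0.5967, 0.0429, 0.0608]
force: [-2.5, -10.3, -3.4]
eef_pos: [0.5967, 0.0427, 0.0608]
force: [-3.1, -7.2, -4.5]
eef_pos: [0.5967, 0.0426, 0.0608]
force: [-2.2, -6.4, -3.6]
```

```bash
python3 -m handwheel '{"delta_pos":[[0,0,0.8],[0,0,0],[0,0,0]],"yaw":[0,0,0]}'| egrep 'eef|force'
python3 -m handwheel '{"delta_pos":[[0,0,0.6],[0,0,0],[0,0,0]],"yaw":[0,0,0]}'| egrep 'eef|force'
python3 -c "
from h import *
to(.597,.04,.0608,-97.25)"
```

```text
eef_pos: [0.5967, 0.0425, 0.0608]
force: [-1.9, -5.6, -2.8]
eef_pos: [0.5967, 0.0425, 0.0608]
force: [-2.3, -5.8, -0.5]
tool delta mm [-0.7 -0.   2.4] tz ang -97.18 yaw needed 0.07 pos [0.5967 0.0425 0.0608] F [-2.3 -5.8 -0.5] M [-0.95  0.53 -0.04] open 9.5 t 24.7 q6 1.58
```

```bash
python3 -m handwheel '{"delta_pos":[[0,0,0.8],[0,0,0],[0,0,0]],"yaw":[0,0,0]}'| egrep 'eef|force'
python3 -m handwheel '{"delta_pos":[[0,0,0.7],[0,0,0],[0,0,0]],"yaw":[0,0,0]}'| egrep 'eef|force'
python3 -c "
from h import *
to(.597,.04,.0608,-97.25)"
```

```text
eef_pos: [0.5967, 0.0424, 0.0607]
force: [-2.0, -1.1, 3.5]
eef_pos: [0.5967, 0.0422, 0.0605]
force: [-3.4, 2.1, 5.2]
tool delta mm [-0.6 -0.3  2.1] tz ang -97.19 yaw needed 0.06 pos [0.5967 0.0422 0.0605] F [-3.4  2.1  5.2] M [0.33 0.43 0.04] open 9.6 t 25.3 q6 1.58
```

```bash
python3 -m handwheel '{"delta_pos":[[0.6,-0.2,-0.5],[0,0,0],[0,0,0]],"yaw":[0,0,0]}'| egrep 'eef|force'
python3 - <<'E'
from h import *
to(.597,.04,.0608,-97.25)
a,_=shot("scene","s12")
im=cv2.resize(a[200:260,370:450,::-1],None,fx=9,fy=9,interpolation=cv2.INTER_CUBIC)
cv2.imwrite("pics/c12.png",im)
E
```

```text
eef_pos: [0.5965, 0.0422, 0.0605]
force: [1.1, 2.1, 3.7]
tool delta mm [-0.8 -0.3  2.1] tz ang -97.2 yaw needed 0.05 pos [0.5965 0.0422 0.0605] F [1.1 2.1 3.7] M [ 0.3  -0.08 -0.  ] open 9.0 t 25.6 q6 1.58
```

View pics/c12.png

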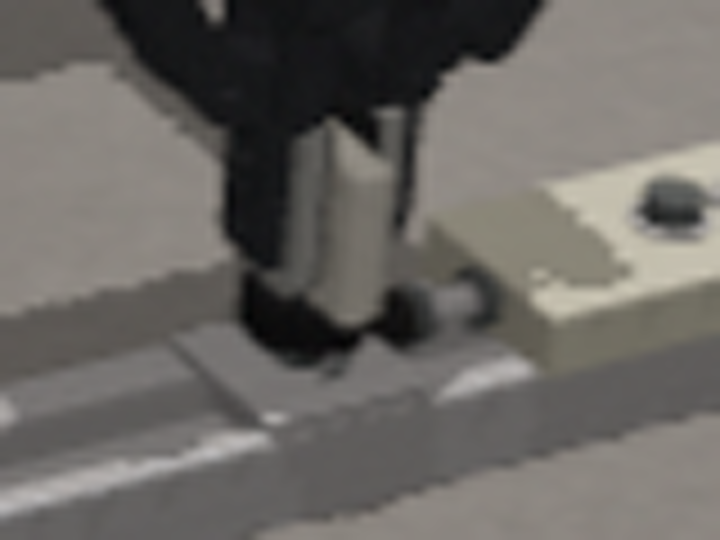

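```bash
python3 -m handwheel '{"delta_pos":[[0,-0.3,0],[0,0,0],[0,0,0]],"yaw":[0,0,0]}'| egrep 'eef|force'
python3 -m handwheel '{"delta_pos":[[0,0,0],[0,0,0],[0,0,0],[0,0,0]],"yaw":[0,0,0,0]}' 22 | egrep 'eef|force|open'
python3 - <<'E'
from h import *
to(.597,.04,.0608,-97.25)
a,_=shot("scene","s13")
im=cv2.resize(a[200:260,370:450,::-1],None,fx=9,fy=9,interpolation=cv2.INTER_CUBIC)
cv2.imwrite("pics/c13.png",im)
E
```

```text
eef_pos: [0.5964, 0.0421, 0.0607]
force: [3.3, 0.9, 2.4]
eef_pos: [0.5954, 0.042, 0.0603]
force: [-0.4, -0.4, 0.6]
opening: 0.0186
tool delta mm [-1.9 -0.5  1.8] tz ang -97.19 yaw needed 0.06 pos [0.5954 0.042  0.0603] F [-0.4 -0.4  0.6] M [-0.    0.03  0.01] open 18.6 t 26.35 q6 1.58
```

View pics/c13.png

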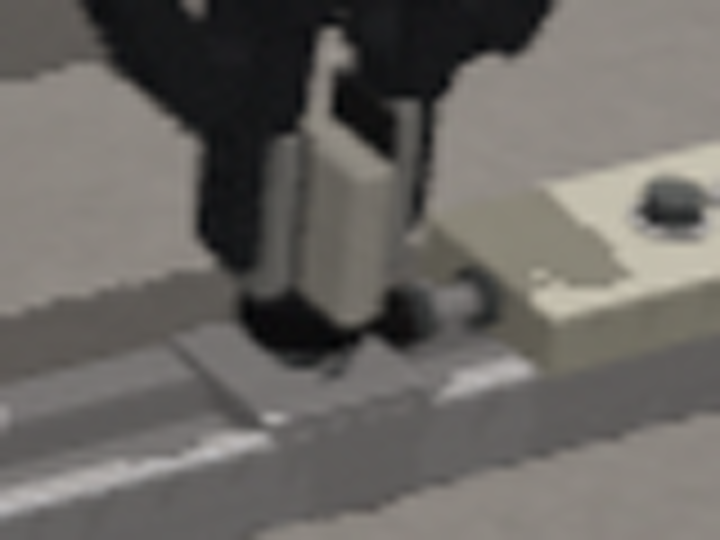

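Run:
```python
from h import *
g=lambda k:cv2.imread(f"pics/s{k}.png",0)[225:251,385:412].astype(np.float32)  # washer left/front part
def ecc(a,b):
    W=np.eye(2,3,dtype=np.float32)
    m=np.zeros(a.shape,np.uint8); m[9:24,2:18]=255
    c,W=cv2.findTransformECC(a,b,W,cv2.MOTION_TRANSLATION,(3,300,1e-7),m,3); return np.round(W[:,2],3),round(c,4)
for i,j in((10,11),(11,12),(11,13),(12,13),(10,13)): print(i,j,ecc(g(i),g(j)))
th=np.radians(7.24)
p=proj("scene",np.array([[.5967,.0416,.025],[.5967+np.sin(th)*.01,.0416+np.cos(th)*.01,.025]])); print("px per 10mm",p[1]-p[0])
```

```text
10 11 (array([ 1.655, -0.701], dtype=float32), 0.9854)
11 12 (array([-0.212, -0.951], dtype=float32), 0.9373)
11 13 (array([ 0.596, -0.168], dtype=float32), 0.9546)
12 13 (array([0.015, 0.003], dtype=float32), 0.9999)
10 13 (array([ 2.366, -0.681], dtype=float32), 0.9927)
px per 10mm [ 4.66401584 -1.19800378]
```

```bash
python3 -m handwheel '{"delta_pos":[[0,0,0],[0,0,0],[0,0,0],[0,-2,0],[0,-5,0],[0,-10,0],[0,-20,0],[0,-30,0],[0,-30,0],[0,-20,0],[0,0,0],[0,0,0]],"yaw":[0,0,0,0,0,0,0,0,0,0,0,0]}' 32
python3 - <<'E'
from h import *
to(.597,.04,.0608,-97.25)
a,d=shot("scene","s14")
im=cv2.resize(a[180:270,340:460,::-1],None,fx=6,fy=6,interpolation=cv2.INTER_CUBIC)
cv2.imwrite("pics/c14.png",im)
g=lambda k:cv2.imread(f"pics/s{k}.png",0)[225:251,385:412].astype(np.float32)
W=np.eye(2,3,dtype=np.float32);m=np.zeros((26,27),np.uint8); m[9:24,2:18]=255
print(cv2.findTransformECC(g(13),g(14),W,cv2.MOTION_TRANSLATION,(3,300,1e-7),m,3))
E
```

```text
clock: 27.6
eef_pos: [0.5959, 0.0421, 0.1783]
ee_rot: [-0.045, -0.706, 0.706, 0.044]
force: [0.2, 0.2, -0.8]
opening: 0.0271
tool delta mm [ -1.2 117.5   2. ] tz ang -97.19 yaw needed 0.06 pos [0.5959 0.0421 0.1783] F [ 0.2  0.2 -0.8] M [ 0.02  0.03 -0.  ] open 27.1 t 27.6 q6 1.58
(0.94526754595227, array([[ 1.        ,  0.        , -0.71474826],
       [ 0.        ,  1.        , -0.56873965]], dtype=float32))
```

View pics/c14.png

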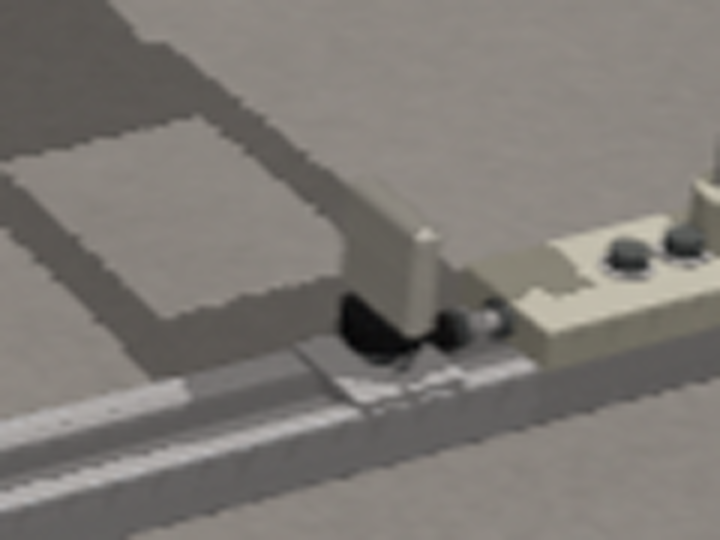

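```bash
python3 -m handwheel '{"delta_pos":[[0,-20,10],[0,-20,30],[0,0,35],[0,0,35],[0,0,35],[0,0,35],[0,0,35],[0,0,35],[0,0,20],[0,0,0],[0,0,0]],"yaw":[0,0,0,0,0,0,0,0,0,0,0]}'
python3 - <<'E'
from h import *
a,d=shot("scene","s15"); b,e=shot("top","t15")
z=lambda im,x0,y0,w,h,s:cv2.resize(im[y0:y0+h,x0:x0+w,::-1],None,fx=s,fy=s,interpolation=cv2.INTER_CUBIC)
cv2.imwrite("pics/c15.png",np.hstack([z(a,370,190,80,80,5),z(b,210,190,80,80,5)]))
np.set_printoptions(precision=4,suppress=True)
for n,dd,im in(("scene",d,a),("top",e,b)):
    P=cloud(n,dd).reshape(-1,3)
    m=np.hypot(P[:,0]-.5965,P[:,1]-.042)<.03
    for lo,hi in((.022,.028),(.046,.06),(.06,.074),(.075,.085)):
        q=P[m&(P[:,2]>lo)&(P[:,2]<hi)]
        if len(q)>5: print(n,lo,len(q),q.mean(0),cv2.minAreaRect((q[:,:2]*1000).astype(np.float32)))
E
```

```text
clock: 28.75
eef_pos: [0.5613, -0.2255, 0.2161]
ee_rot: [0.044, 0.706, -0.705, -0.046]
force: [-0.1, -0.2, 0.3]
opening: 0.0269
scene 0.022 204 [0.602  0.0374 0.0247] ((600.4457397460938, 35.326416015625), (55.403350830078125, 39.337120056152344), 47.768470764160156)
scene 0.046 112 [0.6018 0.0367 0.053 ] ((597.655517578125, 36.604942321777344), (41.287933349609375, 9.828072547912598), 3.454401969909668)
scene 0.06 114 [0.6017 0.0368 0.0673] ((598.006103515625, 36.73518371582031), (41.952274322509766, 9.458907127380371), 3.371289014816284)
scene 0.075 73 [0.5988 0.0392 0.0777] ((597.0369873046875, 39.323028564453125), (11.192694664001465, 40.042701721191406), 79.17871856689453)
top 0.022 174 [0.592  0.0388 0.0251] ((595.3739624023438, 42.344417572021484), (50.30308151245117, 39.911930084228516), 85.2340316772461)
top 0.046 39 [0.5931 0.0377 0.0517] ((593.6283569335938, 40.06727600097656), (31.250629425048828, 23.57247543334961), 18.29178237915039)
top 0.06 35 [0.592  0.0384 0.0671] ((594.8614501953125, 38.02985763549805), (7.5859880447387695, 39.214393615722656), 71.61690521240234)
top 0.075 103 [0.5956 0.0415 0.0793] ((595.9276733398438, 41.749820709228516), (9.989981651306152, 38.95089340209961), 83.84205627441406)
```

View pics/c15.png

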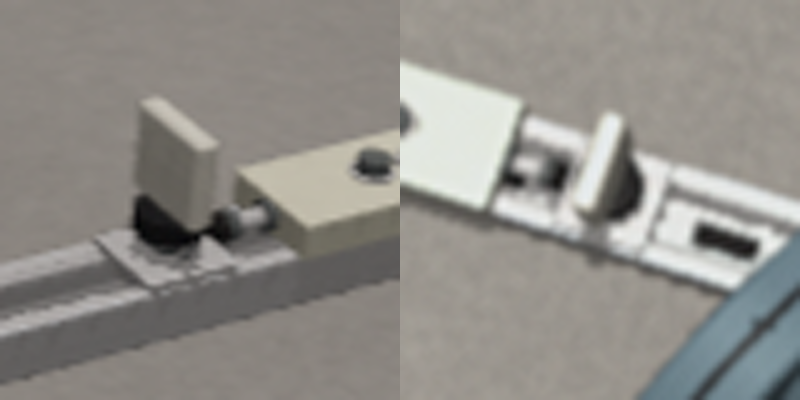

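```bash
python3 -c "
from h import *
to(.597,.04,.0608,-97.25)
print(order.finish_job())"
```

```text
tool delta mm [  -2.3  156.3 -266.6] tz ang -97.15 yaw needed 0.1 pos [ 0.5617 -0.2245  0.2168] F [0.3 0.6 0.8] M [0.01 0.02 0.03] open 27.2 t 28.85 q6 1.13
the job is handed in; nothing more can be done
None
```

The lock is fitted and gripping the rail by its own spring, with its washer on the buffer. I handed the job in at about 28.9 s, with the arm well clear.

**What I did:** I put the grey lock's nut down through the slot about 75 mm out from the foot. I pressed it to about 4 mm above the bench, turned it clockwise 90° and let it rise into the lips. A small upward pull met 13 N with almost no movement, so it had caught. I then slid it along the rail against 7–8 N of drag, until the force rose by about 3 N on the buffer, and released it.

**Last checks:**
- **Upright and seated:** the bar stands upright, square across the rail to about 1°, with its top about 79 mm above the bench as it should be when seated.
- **Touching the buffer:** contact is inferred, not seen directly, because the pictures are too coarse to show the gap. Image registration just after I opened the fingers puts the washer about 0.8 mm past where contact began.
- **After backing away:** the automatic image comparison failed because the lighting had changed. By eye, the washer corners and bar had not moved.
- **Forces:** the readings I took stayed under about 16 N in total.
- **Everything else:** the planned path kept clear of the jar, dish, slide box and look-alikes, and nothing suggested a touch. I did not re-measure them at the end.

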